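Bolt the onion bin shut

TASK

The lid of the painted birch onion bin has been left up with its sliding bolt still shot out, so it cannot close. Push the bolt right back by its knob, ease the lid down until it is shut (no slamming), then slide the bolt fully home through the keeper on the lid, and leave everything else on the ledge where it stands.

Things in the scene. Friction and masses are not known exactly. Their poses are not given: they have to be found in the camera images.
- bin: Low onion bin of painted birch, screwed down, 260 (its x) x 330 (its y) x 112 mm high; origin at the centre of its underside, z up. Its flat top, 112 mm up, is in two parts: from y = -165 to -35 mm a fixed half that carries the bolt along x = 0, from y = -32 to +153 mm the hinged lid.
- bolt_case (a point): Middle of the steel bolt case, on the bin's top at its x = 0, y = -80.5 mm. Plate 32 mm wide, y = -123 to -38 mm; two guide straps 18 mm wide at y = -119 to -105 and -53 to -39 mm, rising 18 mm above the bin's top. The round rod, 10 mm thick, slides in them along the bin's y, its axis 9 mm above the bin's top.
- bolt (a joint): How far the bolt is shot, in m: 0 = fully back (rod tip inside the case), 0.036 = fully home at its stop (rod through the shut lid's keeper and 6 mm beyond). It grows towards the bin's +y, towards the lid. Friction about 3 N; it stays where it is left. Starts at 0.016 to 0.032: the rod sticks out over the opening and stops the lid.
- knob (a point): Centre of the bolt's ball knob, 16 mm across, on an upright 8 mm stem on the rod; 36 mm above the bin's top (ball's top 44 mm). At bolt = 0 it is at the bin's x = 0, y = -97 mm; at bolt = 0.036 at y = -61 mm. A shut fingertip 20 to 28 mm above the bin's top clears the straps and can push the ball from either side along y.
- bolt_tip (a point): Front end of the bolt's rod, on its axis.
- lid (a joint): Angle of the lid in rad: 0 = shut, level with the fixed half; it grows as the free edge rises. Stiff friction hinge: it stays at any angle; 1 to 4 N on its face near the free edge moves it.
- lid_hinge (a point): Middle of the lid's hinge line, which runs along the bin's x at y = +153 mm, on the level of the bin's top.
- lid_press (a point): Point on the lid's upper face, good for pushing it down: 150 mm from the hinge line (free edge 185 mm), 60 mm off the lid's middle towards the bin's -x. The lid is 260 x 185 x 12 mm, with a 28 mm finger hole in its middle, 104 mm from the hinge line.
- keeper (a point): Centre of the opening of the keeper, a steel staple on the lid's upper face at its middle, 172 mm from the hinge line: opening 14 mm wide and 16 mm high, staple 12 mm long along the bin's y and 19 mm high.
- egg_ring: Steel egg ring, 76 mm across and 16 mm high with a short flat handle (78 mm from the ring's centre to its end) pointing away from the bolt, lying on the fixed half of the bin's top, beside the bolt towards the bin's +x. Leave alone. Origin at the centre of its underside.
- jar: Frosted glass jar with a cork stopper, 84 mm across, 124 mm high, standing beside the bin. Leave alone. Origin at the centre of its underside.
- molcajete: Basalt mortar on three feet, 184 mm across, 105 mm high, 3 kg. Leave alone. Origin at the centre of its underside.
- tejolote: Its basalt pestle standing on its broad end, 64 mm across, 88 mm high. Leave alone. Origin at the centre of its underside.
- spoon_rest: Green ceramic spoon rest, dish 104 mm across, 18 mm high, with a flat handle tray reaching 132 mm to its -x. Leave alone. Origin under the centre of the dish.
- mug: White mug, 80 mm across, 90 mm high. Leave alone. Origin at the centre of its underside.

How it is judged:
By the outcome, as a careful person would: the job done as asked, in the order asked, and still so for the second after the job is handed in, with the robot touching nothing.
It also fails if it takes over 51 s, if anything falls off the work surface, if the arm or the gripper's body presses on something with over 40 N, if the wrist force passes 120 N, or if a joint passes its speed limit or range.

ROBOT

A 6-joint arm with a two-finger parallel gripper is mounted at the origin on the work surface. World frame = base frame: x ahead of the robot, y to its left, z up, the work surface at z = 0. Lengths are in m, angles in degrees, forces in N, time in s.
With the tool pointing down it reaches from about 0.35 to 0.875 m from the base axis. Payload 4.2 kg.
Tool frame: the origin (TCP) lies between the finger pads; the fingertips stand 14 mm ahead of it and the grasp point (between the pads) lies 5 mm behind it (r.tcp_to_tips is the distance from the TCP to the fingertips, in m); y points along the fingers, x is the direction in which the jaws open and shut, and the axes are right-handed (so a half turn about y gives the same grasp; the last joint's range is limited). The gripper opens to 87 mm and grips with 3 to 60 N. Pads are 19 mm wide; open, the fingers measure 117 mm over their backs; the gripper's body (75 mm by 190 mm) begins 51 mm behind the grasp point.
Start: joints at [83.056, 22.042, 0.453, 0, -68.411, -14.817], TCP at [0.232, 0.58, 0.237] pointing down, gripper open.
Joint ranges: [-179.83, 179.83], [-69.29, 118.12], [-61.27, 80.66], [-181.25, 117.63], [-171.15, -9.14], [-177.46, 177.46]. Speed limits (degrees/s): [159.86, 159.86, 180, 180, 180, 180].

INTERFACE

Orientations are given as a 3x3 rotation matrix whose columns are the frame's x, y, z axes.
In Python, from station import sense, optics, ticket, r gives the robot as it stands.
- The arm moves only by the tool carry_out, never from a script. Its argument "steps" is a list that holds one entry, the list of rows, each a list of 6 numbers: the shift along the world's x, y, z in cm, then the turn, a rotation vector about the world's x, y, z in rad. A call has 1 to 20 rows; each row is the pose to reach, as a shift and turn from the pose commanded when the call began; what a row does not reach only later rows make up. A row lasts 1/8 s, in which the tool goes at most 62.5 mm and 10.7 degrees, less where a joint would pass 70% of its speed; a pose out of reach is approached as far as the arm can. A call with a gripper value outside its range is refused whole. "fingers" is the closure in counts, from 0 (fully open) to 255 (shut), set as the call begins (left out, the last holds). The fingers move at their own pace and stop on an object; the grip force is fixed at half the most. Time passes only in rows, so rows that repeat a pose let the fingers close. It gives the time, the measured TCP pose, the force and the opening at its end, in the units of the state.
- sense(): the state, without advancing time (a new reading comes with each control period).
- optics.capture(name): name is "side" or "top"; returns a dict with "image" (420x560x3 uint8, red, green, blue), "fov_y" (degrees; the focal length in pixels is half the picture's height over the tangent of half this angle, whatever the lens; pixels are square), "cx", "cy" (the principal point, pixels), "k1" (the pictures are not rectified: a ray, as slopes to the right and down, at radius r is drawn at 1 + k1 r^2 times it, then the intrinsics apply), "rvec" (rotation vector, rad) and "tvec" (3), from world to camera coordinates, as OpenCV has them. Camera axes: x right, y down, z forward; pixel columns grow to the right and rows downward; lengths in m; the calibration is good to about 2 mm. A picture is of the moment at which its call begins. There is no depth.
- ticket.finish_job(): hands the job in, once; it reports no verdict.
The state is a dict: "time_s": time; "joints": joint angles; "joint_velocities": joint speeds; "effort": joint torques, N m; "tcp_pos": TCP position; "ee_rot": TCP orientation; "wrist_force": force on the tool from outside, world axes, zero at the start; "moment": the same for the moment, N m; "gripper_width": opening from 0.0 (shut) to 1.0 (fully open).
Only numpy, scipy, OpenCV 4.12 (cv2) and the standard library are available. Lean on these libraries where they do the work, as an engineer would, in place of code of your own. Each camera call takes 0.05 s, during which the arm holds its last target.

## Working session

There is one attempt and no reset: what is moved stays moved. The work goes in short steps, Python scripts to look and compute and a tool call to move; the robot and the scene stay as the last step left them, time stands still between calls to the robot, and variables do not carry over. Pictures are saved under pics/ and viewed, and the job is handed in when it is done.

Besides the shell and the picture viewer there is one more tool, called after "Request:" as a command line: name --argument value ..., lists and objects as JSON in quotes. carry_out: Moves the arm, as the interface text tells. Its arguments: {"type":"object","properties":{"steps":{"type":"array","items":{"type":"array","items":{"type":"array","items":{"type":"number"}}}},"fingers":{"type":"number"}},"required":["steps"]}

```bash
ls; mkdir -p pics; python3 - <<'E'
from station import sense, optics, ticket, r
import cv2
for n in("side","top"):
    c=optics.capture(n); cv2.imwrite(f"pics/{n}0.png",c["image"][:,:,::-1])
    print({k:v for k,v in c.items() if k!="image"})
s=sense();print(s)
E
```

```text
pics
{'fov_y': 47.98040179575808, 'cx': 273.4392153140833, 'cy': 205.85278621923575, 'k1': -0.1490737615817758, 'rvec': array([ 2.07384033, -0.20497957,  0.10210603]), 'tvec': array([-0.51829842,  0.16996624,  1.32962121])}
{'fov_y': 46.162809998079055, 'cx': 281.5251208650879, 'cy': 205.53409149640314, 'k1': -0.08457763862571982, 'rvec': array([ 1.96393873, -2.2658081 ,  0.22509211]), 'tvec': array([0.07373055, 0.51314648, 1.31773281])}
{'time_s': 0.1, 'joints': array([ 8.30555280e+01,  2.20871427e+01,  3.87881896e-01, -2.51158515e-02,
       -6.84109864e+01, -1.48161498e+01]), 'joint_velocities': array([-0.02898312, -0.1194021 ,  0.1811665 ,  0.13160414,  0.05928845,
        0.09006736]), 'effort': array([-4.84754109e-04, -3.91691065e+01,  1.87934786e+01,  4.23196614e+00,
        1.34064595e-02, -7.68697942e-05]), 'tcp_pos': array([0.23150511, 0.57999743, 0.23556306]), 'ee_rot': array([[-3.70879149e-01, -6.37255211e-04,  9.28680920e-01],
       [-9.28679061e-01, -1.86074467e-03, -3.70879683e-01],
       [ 1.96438308e-03, -9.99998066e-01,  9.83058268e-05]]), 'wrist_force': array([ 0.48172835, -0.47350419, -0.60935248]), 'moment': array([-0.00609284,  0.02171767,  0.06158582]), 'gripper_width': 0.9996107519269603}
```

View pics/side0.png

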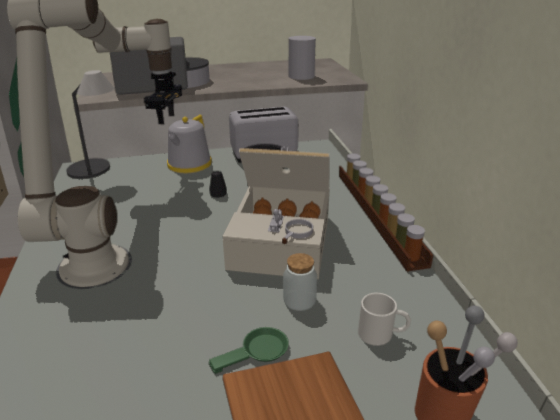

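View pics/top0.png

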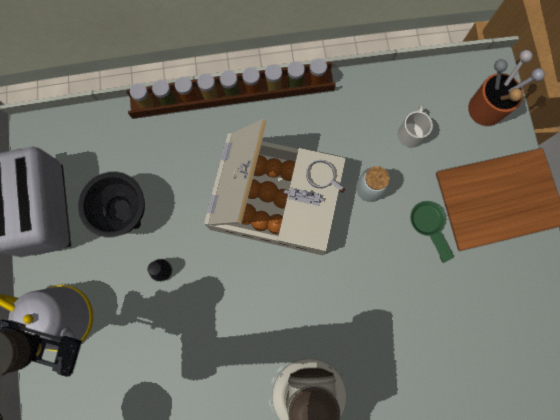

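```bash
cat > h.py <<'E'
import numpy as np, cv2
from station import sense, optics, ticket, r
class Cam:
    def __init__(s,n):
        c=optics.capture(n); s.im=c["image"]; h=s.im.shape[0]
        f=h/2/np.tan(np.radians(c["fov_y"]/2)); s.K=np.array([[f,0,c["cx"]],[0,f,c["cy"]],[0,0,1]]); s.d=np.array([c["k1"],0,0,0])
        s.rv=c["rvec"]; s.t=c["tvec"]; s.R=cv2.Rodrigues(s.rv)[0]; s.o=-s.R.T@s.t
    def ray(s,uv):
        p=cv2.undistortPoints(np.array(uv,float).reshape(-1,1,2),s.K,s.d).reshape(-1,2)
        return np.c_[p,np.ones(len(p))]@s.R
    def onz(s,uv,z):
        d=s.ray(uv); return s.o+d*((z-s.o[2])/d[:,2])[:,None]
    def proj(s,P): return cv2.projectPoints(np.array(P,float).reshape(-1,3),s.rv,s.t,s.K,s.d)[0].reshape(-1,2)
def tri(c1,u1,c2,u2):
    out=[]
    for a,b,in zip(c1.ray(u1),c2.ray(u2)):
        A=np.c_[a,-b]; k=np.linalg.lstsq(A,c2.o-c1.o,rcond=None)[0]
        p,q=c1.o+k[0]*a,c2.o+k[1]*b; out.append(np.r_[(p+q)/2,np.linalg.norm(p-q)])
    return np.array(out)
def crop(im,x0,y0,x1,y1,k,fn): cv2.imwrite(fn,cv2.resize(im[y0:y1,x0:x1,::-1],None,fx=k,fy=k,interpolation=cv2.INTER_CUBIC))
E
python3 - <<'E'
from h import *
a=Cam("side");b=Cam("top")
crop(a.im,210,140,350,280,4,"pics/s1.png");crop(b.im,200,110,360,260,4,"pics/t1.png")
print(a.o,b.o)
E
```

```text
[ 0.31631221 -1.15647465  0.79241865] [0.24651371 0.03382476 1.39400938]
```

View pics/s1.png

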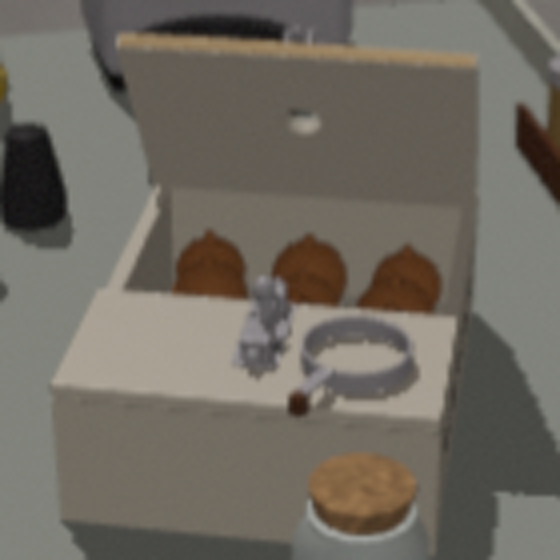

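View pics/t1.png

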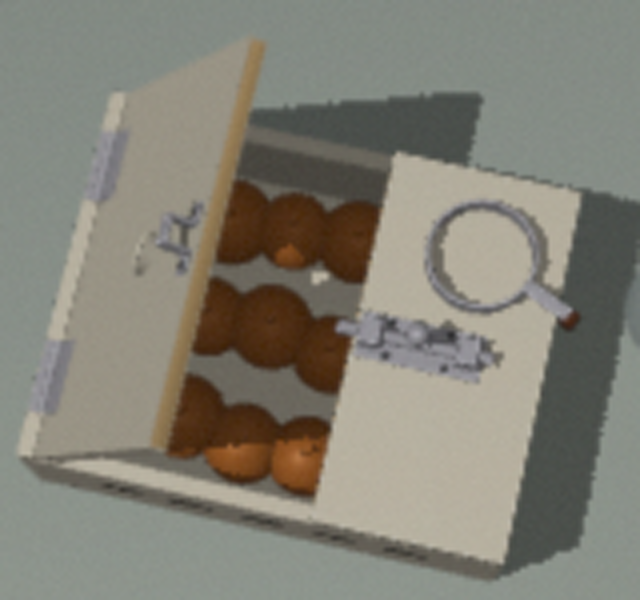

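```bash
python3 - <<'E'
from h import *
a=Cam("side");b=Cam("top")
np.set_printoptions(precision=4,suppress=True)
T=lambda l:np.array(l)/4+[200,110]-.375
S=lambda l:np.array(l)/4+[210,140]-.375
# order: (130,-35),(130,-165),(-130,-165),(-130,-35),(130,165),(-130,165)
B=np.array([[.13,-.035],[.13,-.165],[-.13,-.165],[-.13,-.035],[.13,.165],[-.13,.165]])
def fit(B,P):
    cb,cp=B.mean(0),P.mean(0);H=(B-cb).T@(P-cp);U,s,V=np.linalg.svd(H);R=V.T@U.T
    t=cp-R@cb;return R,t,np.linalg.norm(P-(B@R.T+t),axis=1)
P=b.onz(T([[398,153],[581,192],[503,563],[313,512],[113,93],[20,458]]),.112)[:,:2]
R,t,e=fit(B,P);print("top",t,np.degrees(np.arctan2(R[1,0],R[0,0])),e)
Q=a.onz(S([[458,316],[446,415],[58,387],[103,292]]),.112)[:,:2]
R2,t2,e2=fit(B[:4],Q);print("side",t2,np.degrees(np.arctan2(R2[1,0],R2[0,0])),e2)
k=tri(a,S([[266,288]]),b,T([[411,328]]));print("knob",k,(k[0,:2]-t)@R)
# top lid edge corners
k=tri(a,S([[120,38],[475,60]]),b,T([[155,448],[258,40]]));print("lid edge",k,(k[:,:2]-t)@R)
E
```

```text
top [0.5508 0.0111] -20.726208663834605 [0.0021 0.0021 0.0027 0.0059 0.002  0.0026]
side [0.5533 0.0114] -19.65084800969308 [0.0028 0.0033 0.0018 0.0035]
knob [[ 0.5273 -0.0564  0.1456  0.0019]] [ 0.0019 -0.0714]
lid edge [[0.4518 0.1099 0.2694 0.0017]
 [0.6914 0.0171 0.2687 0.001 ]] [[-0.1276  0.0573]
 [ 0.1294  0.0554]]
```

Request:
carry_out --steps '[[[0,0,4,0,0,0],[0,0,9,0,0,0],[1,-2,12.3,0,0,-0.1],[3,-6,12.3,0,0,-0.25],[5,-10,12.3,0,0,-0.4],[7.5,-15,12.3,0,0,-0.5],[10,-20,12.3,0,0,-0.65],[12.5,-25,12.3,0,0,-0.8],[15,-30,12.3,0,0,-0.9],[17.5,-35,12.3,0,0,-1.0],[20,-40,12.3,0,0,-1.15],[22.5,-45,12.3,0,0,-1.25],[25,-50,12.3,0,0,-1.4],[27.5,-55,12.3,0,0,-1.5],[29.5,-59,12.3,0,0,-1.55],[30.4,-61,12.3,0,0,-1.55],[30.4,-61,12.3,0,0,-1.55]]]' --fingers 255

```text
time_s: 2.42
tcp_pos: [0.5359, -0.0308, 0.359]
ee_rot: [[-0.935, -0.001, -0.354], [0.354, -0.0, -0.935], [0.001, -1.0, 0.0]]
wrist_force: [0.1, -0.0, -1.4]
gripper_width: 0.003
```

```bash
python3 - <<'E'
from h import *
a=Cam("side");b=Cam("top")
crop(a.im,130,40,370,280,3,"pics/s2.png");crop(b.im,180,90,420,290,3,"pics/t2.png")
s=sense();print(s['time_s'],s['tcp_pos'],s['ee_rot'],s['joints'],s['wrist_force'])
E
```

```text
2.525 [ 0.53545484 -0.02936635  0.3594024 ] [[-9.36142123e-01 -3.64122954e-04 -3.51621662e-01]
 [ 3.51621604e-01  2.14655829e-04 -9.36142191e-01]
 [ 4.16348499e-04 -9.99999911e-01 -7.29148657e-05]] [ 1.41880157e+01  9.71584042e+00  7.84378176e-01 -1.72455653e-02
 -8.10857500e+01 -3.47718754e+01] [ 0.50838491  0.78449513 -0.12664132]
```

View pics/s2.png

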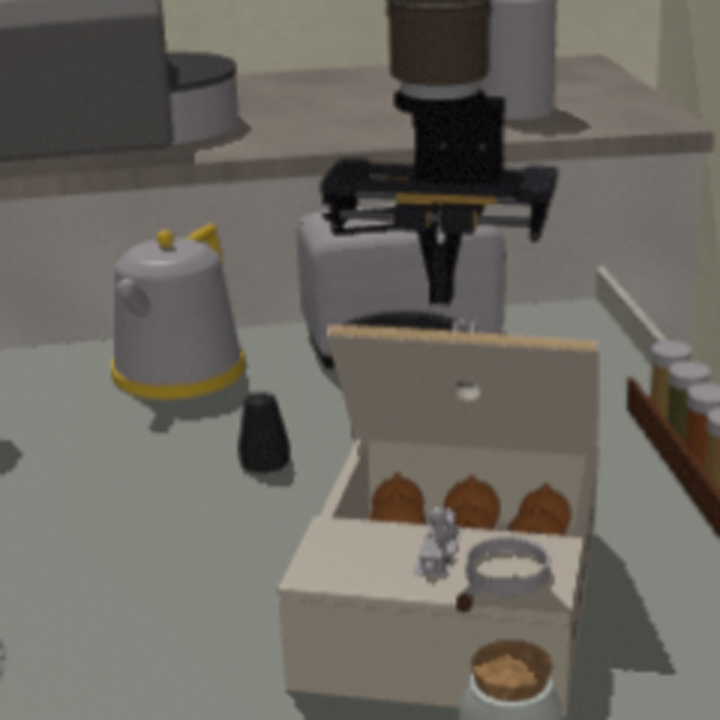

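View pics/t2.png

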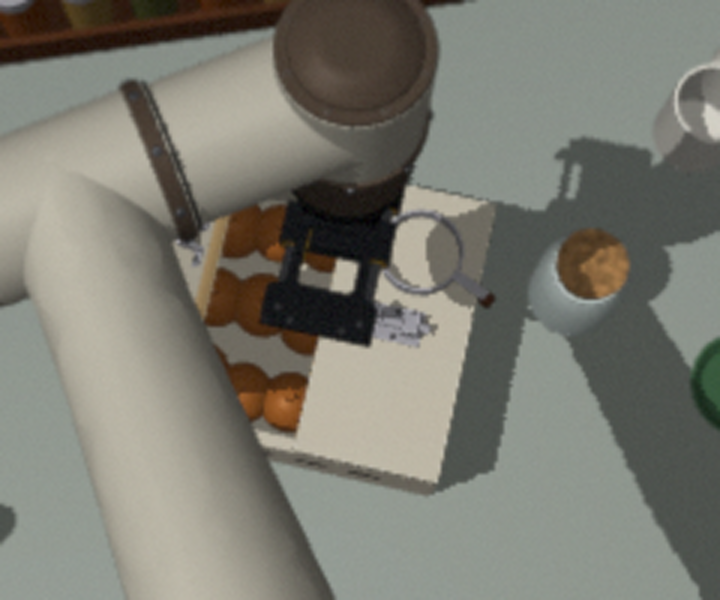

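Request:
carry_out --steps '[[[0,0,-4,0,0,0],[0,0,-8,0,0,0],[0,0,-12,0,0,0],[0,0,-15,0,0,0],[0,0,-17.5,0,0,0],[0,0,-19.5,0,0,0],[0,0,-20.5,0,0,0],[0,0,-21,0,0,0],[0,0,-21,0,0,0]]]'

```text
time_s: 3.65
tcp_pos: [0.5359, -0.0292, 0.1499]
ee_rot: [[-0.936, 0.001, -0.351], [0.351, 0.0, -0.936], [-0.001, -1.0, -0.0]]
wrist_force: [-1.0, 0.6, -0.4]
gripper_width: 0.005
```

```bash
python3 - <<'E'
from h import *
a=Cam("side");b=Cam("top")
crop(a.im,210,140,350,280,4,"pics/s3.png")
s=sense();print(s['time_s'],s['tcp_pos'],s['wrist_force'])
E
```

```text
3.75 [ 0.5361431  -0.02937581  0.15031486] [ 0.67839783  0.15231199 -0.21950944]
```

View pics/s3.png

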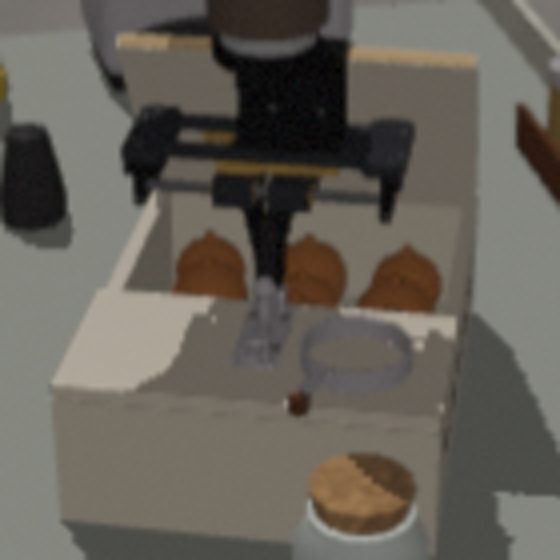

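Request:
carry_out --steps '[[[-0.18,-0.47,0,0,0,0],[-0.35,-0.94,0,0,0,0],[-0.46,-1.22,0,0,0,0],[-0.56,-1.5,0,0,0,0],[-0.67,-1.78,0,0,0,0],[-0.77,-2.06,0,0,0,0],[-0.88,-2.34,0,0,0,0],[-0.98,-2.62,0,0,0,0],[-1.09,-2.9,0,0,0,0],[-1.16,-3.09,0,0,0,0],[-1.2,-3.18,0,0,0,0],[-1.2,-3.18,0,0,0,0]]]'

```text
time_s: 5.25
tcp_pos: [0.5237, -0.0615, 0.1496]
ee_rot: [[-0.936, -0.0, -0.351], [0.351, -0.0, -0.936], [-0.0, -1.0, 0.0]]
wrist_force: [0.4, 2.3, 0.4]
gripper_width: 0.007
```

```bash
python3 - <<'E'
from h import *
a=Cam("side");b=Cam("top")
crop(a.im,210,140,350,280,4,"pics/s4.png");crop(b.im,200,110,360,260,4,"pics/t4.png")
s=sense();print(s['time_s'],s['tcp_pos'],s['wrist_force'])
E
```

```text
5.35 [ 0.52367239 -0.06148861  0.14959122] [-0.21805994  2.06360025  1.30556739]
```

View pics/s4.png

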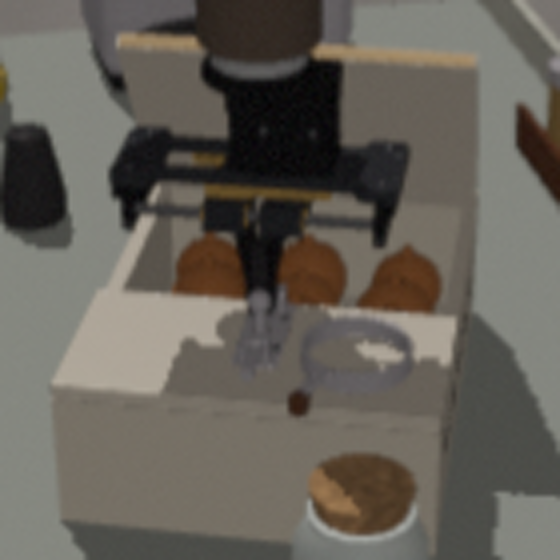

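View pics/t4.png

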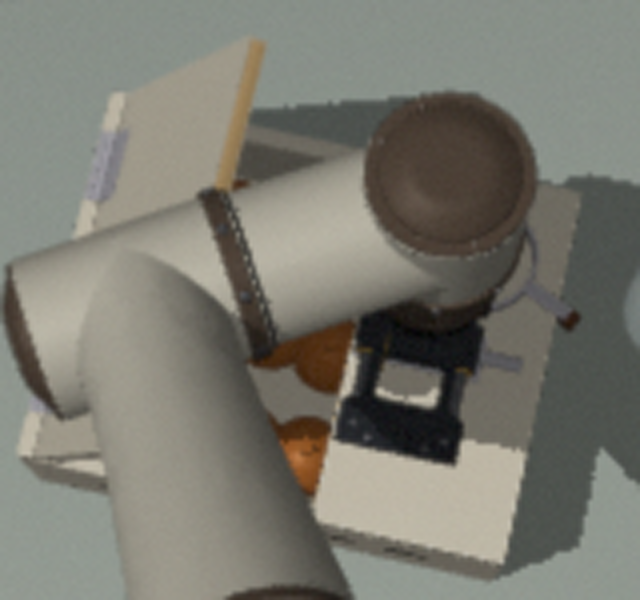

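Request:
carry_out --steps '[[[-0.05,-0.14,0,0,0,0],[-0.1,-0.28,0,0,0,0],[-0.15,-0.4,0,0,0,0],[-0.15,-0.4,0,0,0,0]]]'

```text
time_s: 5.85
tcp_pos: [0.5234, -0.0627, 0.1497]
ee_rot: [[-0.936, 0.004, -0.351], [0.351, 0.004, -0.936], [-0.002, -1.0, -0.005]]
wrist_force: [0.9, 13.3, 1.4]
gripper_width: 0.004
```

Request:
carry_out --steps '[[[0.2,0.6,0,0,0,0],[0.2,0.6,3,0,0,0],[0.2,0.6,8,0,0,0],[0.2,0.6,13,0,0,0],[0.2,0.6,17,0,0,0],[0.2,0.8,19,0,0,0],[0.2,3,19,0,0,0],[0.2,7,19,0,0,0],[0.2,11,19,0,0,0],[0.2,15,19,0,0,0],[0.2,17,19,0,0,0],[0.2,17.6,18,0,0,0],[0.2,17.6,15,0,0,0],[0.2,17.6,13,0,0,0],[0.2,17.6,12,0,0,0],[0.2,17.6,12,0,0,0]]]'

```text
time_s: 7.85
tcp_pos: [0.5241, 0.1098, 0.269]
ee_rot: [[-0.936, -0.001, -0.352], [0.352, -0.001, -0.936], [0.001, -1.0, 0.001]]
wrist_force: [-0.2, 0.4, 1.6]
gripper_width: 0.002
```

```bash
python3 - <<'E'
from h import *
a=Cam("side");b=Cam("top")
crop(a.im,200,100,350,250,4,"pics/s5.png");crop(b.im,200,110,360,260,4,"pics/t5.png")
s=sense();print(s['time_s'],s['tcp_pos'],s['wrist_force'])
E
```

```text
7.95 [0.52457165 0.11031378 0.27025433] [0.03574148 0.05722009 0.96977714]
```

View pics/s5.png

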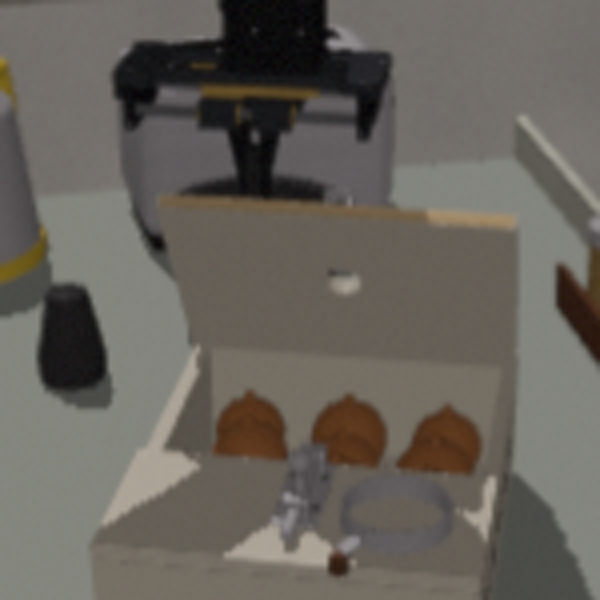

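View pics/t5.png

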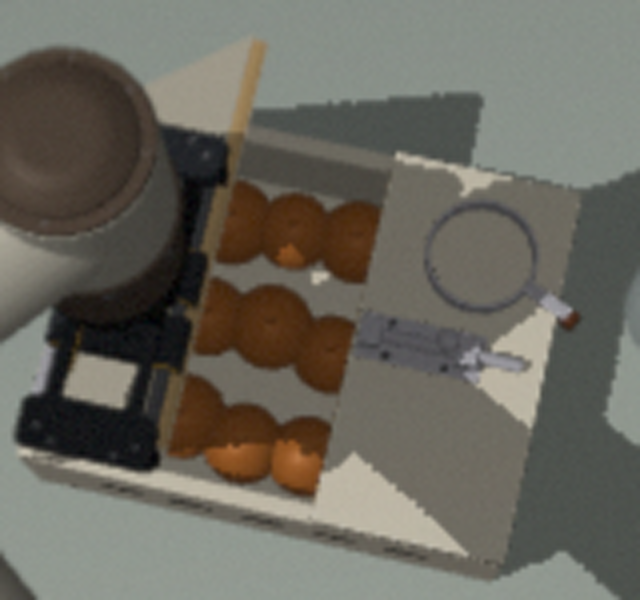

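Request:
carry_out --steps '[[[0,0,-0.8,0,0,0],[0,0,-1.3,0,0,0],[0,0,-1.68,0,0,0],[-0.15,-0.4,-1.97,0,0,0],[-0.31,-0.81,-2.26,0,0,0],[-0.45,-1.2,-2.58,0,0,0],[-0.59,-1.58,-2.91,0,0,0],[-0.76,-2.04,-3.35,0,0,0],[-0.93,-2.49,-3.79,0,0,0],[-1.09,-2.9,-4.27,0,0,0],[-1.24,-3.31,-4.76,0,0,0],[-1.38,-3.69,-5.28,0,0,0],[-1.52,-4.06,-5.8,0,0,0],[-1.52,-4.06,-5.8,0,0,0]]]'

```text
time_s: 9.7
tcp_pos: [0.5084, 0.0694, 0.211]
ee_rot: [[-0.936, -0.002, -0.352], [0.352, -0.001, -0.936], [0.001, -1.0, 0.002]]
wrist_force: [0.1, -0.2, 0.4]
gripper_width: 0.004
```

```bash
python3 - <<'E'
from h import *
a=Cam("side");b=Cam("top")
crop(a.im,200,100,350,250,4,"pics/s6.png");crop(b.im,200,110,360,260,4,"pics/t6.png")
s=sense();print(s['time_s'],s['tcp_pos'],s['wrist_force'])
E
```

```text
9.8 [0.50874409 0.06970358 0.21141892] [0.25212058 0.53772757 0.2896953 ]
```

View pics/s6.png

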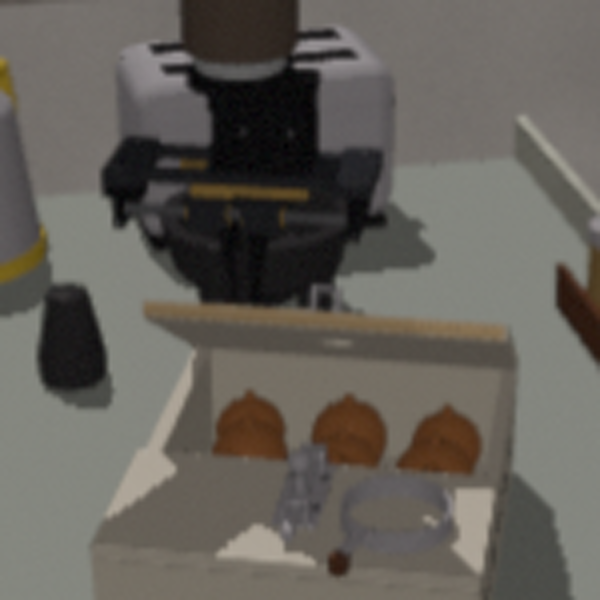

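Request:
carry_out --steps '[[[-0.12,-0.33,-0.55,0,0,0],[-0.25,-0.66,-1.1,0,0,0],[-0.36,-0.94,-1.68,0,0,0],[-0.46,-1.22,-2.26,0,0,0],[-0.55,-1.46,-2.86,0,0,0],[-0.64,-1.7,-3.47,0,0,0],[-0.69,-1.82,-3.88,0,0,0],[-0.74,-1.94,-4.3,0,0,0],[-0.78,-2.06,-4.72,0,0,0],[-0.81,-2.15,-5.15,0,0,0],[-0.84,-2.24,-5.57,0,0,0],[-0.87,-2.32,-6.0,0,0,0],[-0.89,-2.38,-6.35,0,0,0],[-0.91,-2.43,-6.7,0,0,0],[-0.92,-2.46,-7.0,0,0,0],[-0.93,-2.48,-7.2,0,0,0],[-0.93,-2.48,-7.29,0,0,0]]]'

```text
time_s: 11.92
tcp_pos: [0.4997, 0.0452, 0.1386]
ee_rot: [[-0.936, -0.0, -0.351], [0.351, -0.0, -0.936], [0.0, -1.0, 0.0]]
wrist_force: [-0.5, -0.1, 0.7]
gripper_width: 0.007
```

```bash
python3 - <<'E'
from h import *
a=Cam("side");b=Cam("top")
crop(a.im,200,130,350,280,4,"pics/s7.png")
s=sense();print(s['time_s'],s['tcp_pos'],s['wrist_force'])
E
```

```text
12.025 [0.4996367  0.0451691  0.13855848] [-0.10400465 -0.38595416  0.39681077]
```

View pics/s7.png

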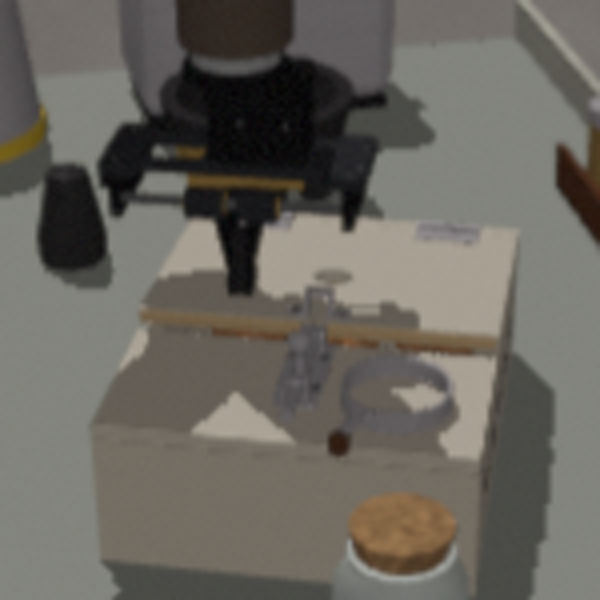

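Nearly closed. Ease the last 13 mm slowly.

Request:
carry_out --steps '[[[0,0,-0.15,0,0,0],[0,0,-0.3,0,0,0],[0,0,-0.45,0,0,0],[0,-0.02,-0.6,0,0,0],[0,-0.04,-0.75,0,0,0],[0,-0.06,-0.85,0,0,0],[0,-0.06,-0.95,0,0,0],[0,-0.06,-1.05,0,0,0],[0,-0.06,-1.12,0,0,0],[0,-0.06,-1.18,0,0,0],[0,-0.06,-1.24,0,0,0],[0,-0.06,-1.3,0,0,0],[0,-0.06,-1.35,0,0,0],[0,-0.06,-1.4,0,0,0],[0,-0.06,-1.45,0,0,0],[0,-0.06,-1.45,0,0,0]]]'

```text
time_s: 14.02
tcp_pos: [0.4998, 0.0446, 0.1262]
ee_rot: [[-0.937, 0.001, -0.351], [0.351, -0.0, -0.937], [-0.001, -1.0, 0.0]]
wrist_force: [-5.2, 2.1, 13.7]
gripper_width: 0.004
```

```bash
python3 - <<'E'
from h import *
a=Cam("side");b=Cam("top")
crop(a.im,200,130,350,280,4,"pics/s8.png")
s=sense();print(s['time_s'],s['tcp_pos'],s['wrist_force'])
E
```

```text
14.125 [0.49980618 0.04465618 0.12625428] [-5.50559913  1.76242725 14.48402008]
```

View pics/s8.png

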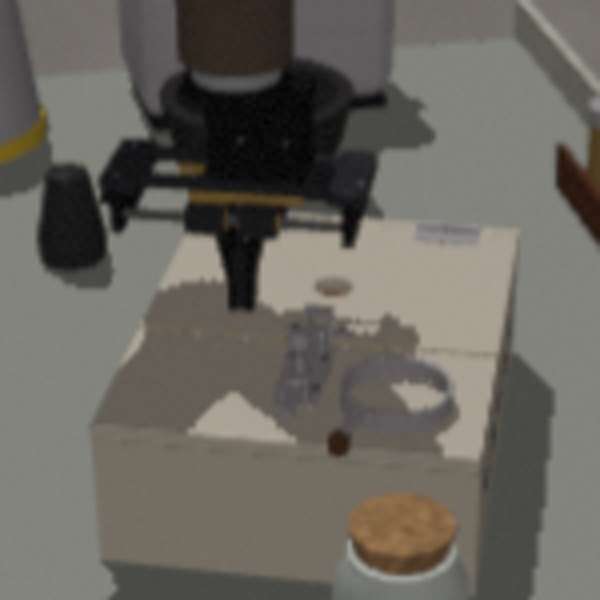

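Request:
carry_out --steps '[[[0,0,1.5,0,0,0],[0,0,5,0,0,0],[0,0,9,0,0,0],[0.1,-1,10.5,0,0,0],[0.3,-5,10.5,0,0,0],[0.5,-9,10.5,0,0,0],[0.8,-13,10.5,0,0,0],[0.86,-14.97,10.5,0,0,0],[0.86,-14.97,9,0,0,0],[0.86,-14.97,6,0,0,0],[0.86,-14.97,4,0,0,0],[0.86,-14.97,2.9,0,0,0],[0.86,-14.97,2.54,0,0,0],[0.86,-14.97,2.54,0,0,0]]]'

```text
time_s: 15.88
tcp_pos: [0.5085, -0.1048, 0.1497]
ee_rot: [[-0.936, 0.0, -0.351], [0.351, -0.0, -0.936], [-0.0, -1.0, -0.0]]
wrist_force: [-0.1, -0.3, -0.0]
gripper_width: 0.004
```

```bash
python3 - <<'E'
from h import *
a=Cam("side");b=Cam("top")
crop(a.im,200,130,350,280,4,"pics/s9.png");crop(b.im,200,110,360,260,4,"pics/t9.png")
s=sense();print(s['time_s'],s['tcp_pos'],s['wrist_force'])
E
```

```text
15.975 [ 0.50879609 -0.10495168  0.15023351] [-0.47627644  0.03415343  1.22958758]
```

View pics/s9.png

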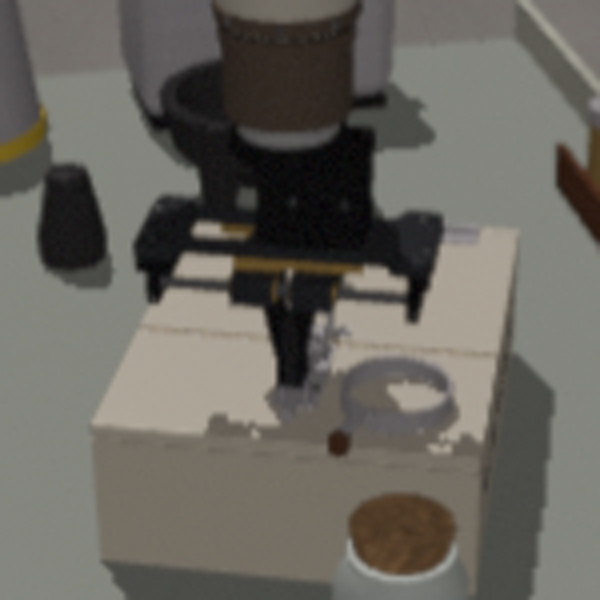

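View pics/t9.png

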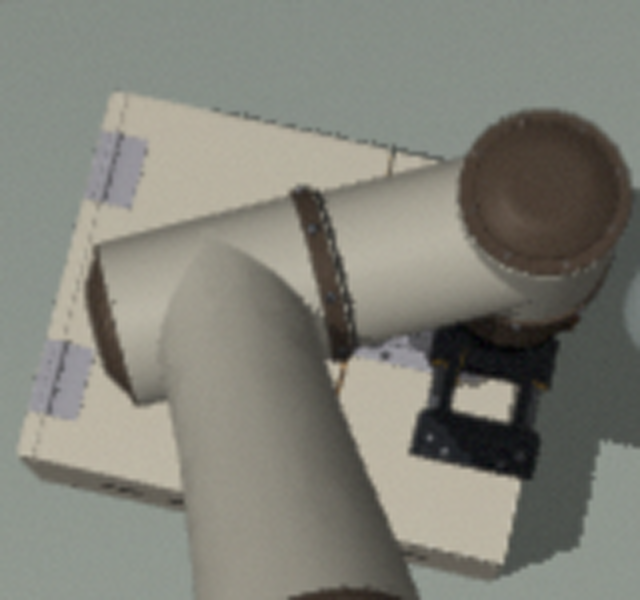

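Request:
carry_out --steps '[[[0.14,0.37,0,0,0,0],[0.28,0.75,0,0,0,0],[0.39,1.03,0,0,0,0],[0.49,1.31,0,0,0,0],[0.6,1.59,0,0,0,0],[0.7,1.87,0,0,0,0],[0.81,2.15,0,0,0,0],[0.91,2.43,0,0,0,0],[1.02,2.71,0,0,0,0],[1.12,3.0,0,0,0,0],[1.23,3.28,0,0,0,0],[1.33,3.56,0,0,0,0],[1.4,3.74,0,0,0,0],[1.47,3.93,0,0,0,0],[1.47,3.93,0,0,0,0]]]'

```text
time_s: 17.85
tcp_pos: [0.523, -0.0655, 0.1495]
ee_rot: [[-0.936, 0.0, -0.351], [0.351, 0.0, -0.936], [0.0, -1.0, -0.0]]
wrist_force: [0.4, -1.6, 0.8]
gripper_width: 0.001
```

Request:
carry_out --steps '[[[0.05,0.14,0,0,0,0],[0.1,0.28,0,0,0,0],[0.15,0.4,0,0,0,0],[0.2,0.54,0,0,0,0],[0.22,0.58,0,0,0,0],[0.22,0.58,0,0,0,0]]]'

```text
time_s: 18.6
tcp_pos: [0.5248, -0.0606, 0.1495]
ee_rot: [[-0.936, -0.001, -0.351], [0.351, -0.001, -0.936], [0.001, -1.0, 0.002]]
wrist_force: [0.6, -6.6, 1.6]
gripper_width: 0.004
```

Request:
carry_out --steps '[[[0.05,0.14,0,0,0,0],[0.07,0.19,0,0,0,0],[0.07,0.19,0,0,0,0],[0.07,0.19,0,0,0,0]]]'

```text
time_s: 19.1
tcp_pos: [0.5248, -0.0603, 0.1495]
ee_rot: [[-0.936, -0.003, -0.352], [0.352, -0.003, -0.936], [0.002, -1.0, 0.004]]
wrist_force: [-0.7, -13.4, 1.6]
gripper_width: 0.005
```

At the stop (no further travel, 13 N). Back off, rise clear, and verify.

Request:
carry_out --steps '[[[-0.2,-0.6,0,0,0,0],[-0.4,-1.1,0,0,0,0],[-0.4,-1.1,4,0,0,0],[-0.4,-1.1,9,0,0,0],[-0.4,-1.1,14,0,0,0],[-0.4,-1.1,19,0,0,0],[-2,4,20,0,0,0],[-4,9,20,0,0,0],[-6,14,20,0,0,0],[-9,19,20,0,0,0],[-12,24,20,0,0,0],[-14,28,20,0,0,0],[-16,33,20,0,0,0],[-18,38,20,0,0,0],[-18,40,20,0,0,0],[-18,40,20,0,0,0],[-18,40,20,0,0,0]]]'

```text
time_s: 21.22
tcp_pos: [0.346, 0.3412, 0.3494]
ee_rot: [[-0.936, -0.0, -0.352], [0.352, -0.0, -0.936], [0.0, -1.0, 0.001]]
wrist_force: [-0.7, -0.1, 0.3]
gripper_width: 0.0
```

```bash
python3 - <<'E'
from h import *
a=Cam("side");b=Cam("top")
crop(a.im,210,140,350,280,4,"pics/s10.png");crop(b.im,200,110,360,260,4,"pics/t10.png")
s=sense();print(s['time_s'],s['tcp_pos'],s['wrist_force'])
E
```

```text
21.325 [0.34622593 0.34091794 0.34969427] [ 0.78818829 -0.3654807   0.42195518]
```

View pics/s10.png

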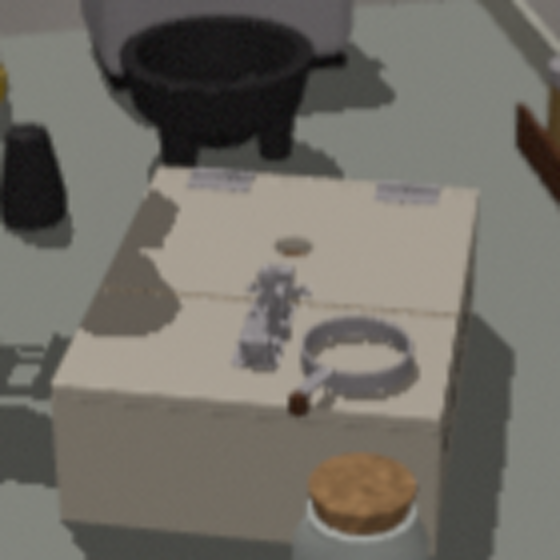

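View pics/t10.png

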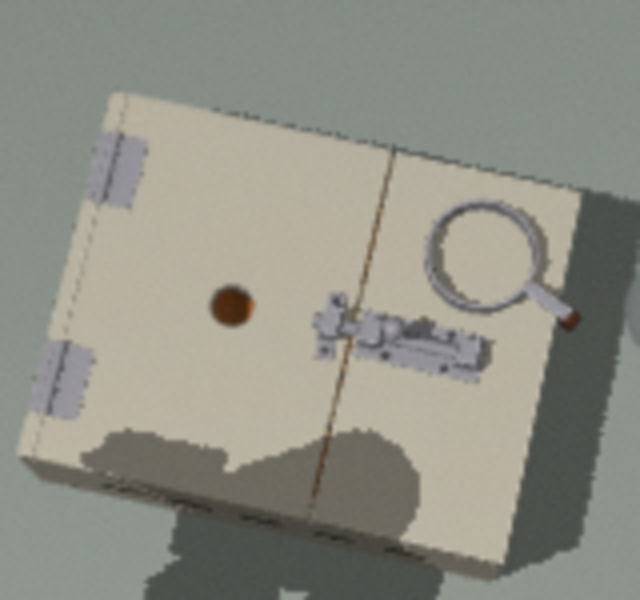

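```bash
python3 - <<'E'
from h import *
a=Cam("side");b=Cam("top")
t=np.array([.5515,.0112]);ph=np.radians(-20.4);ex=np.array([np.cos(ph),np.sin(ph)]);ey=np.array([-ex[1],ex[0]])
for y in(-.071,-.065,-.061):
    p=np.r_[t+y*ey,.148]; print(y,"top",(b.proj(p)[0]-[290,180])*12,"side",(a.proj(p)[0]-[255,195])*12)
for y in(-.013,-.007): 
    p=np.r_[t+y*ey,.121]; print(y,"tip top",(b.proj(p)[0]-[270,180])*12)
crop(b.im,270,180,325,210,12,"pics/t11.png");crop(a.im,255,195,305,240,12,"pics/s11.png")
E
```

```text
-0.071 top [144.9746478  144.46479356] side [254.13282271 187.36295279]
-0.065 top [117.823207   138.74646006] side [258.34033976 174.45212252]
-0.061 top [ 99.72757003 134.93580183] side [261.12682609 165.9015976 ]
-0.013 tip top [123.72255321 118.11216511]
-0.007 tip top [ 97.22249195 112.53201897]
```

View pics/t11.png

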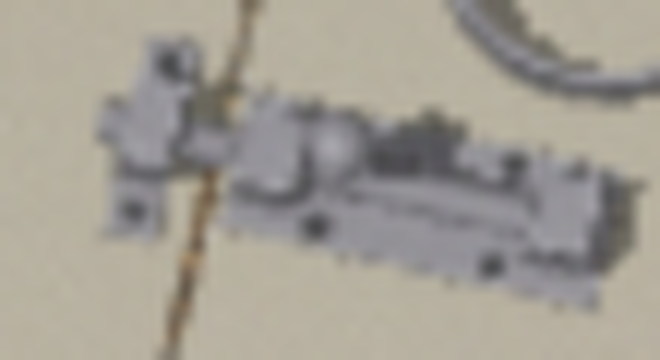

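View pics/s11.png

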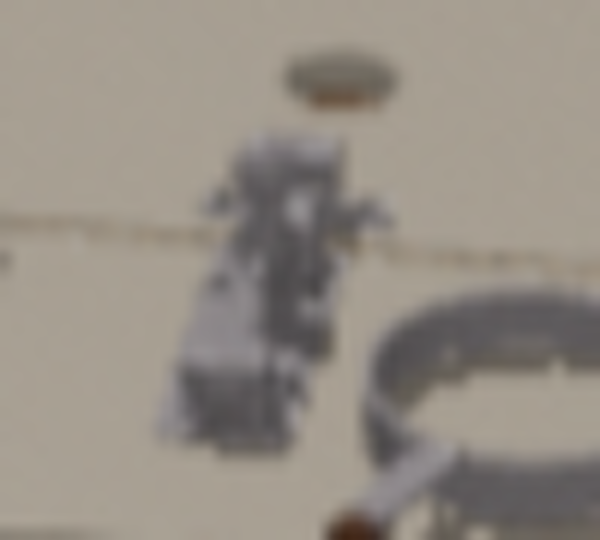

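```bash
python3 - <<'E'
from h import *
print(ticket.finish_job())
E
```

```text
the job is handed in; nothing more can be done
None
```

The onion bin is shut and bolted, and I handed the job in at about 21.5 s of the 51 s allowed. I pushed the bolt back to its stop (13 N), eased the lid down from about 58° until it sat flush (about 15 N at the end), then pushed the bolt home to its other stop (13 N).

- **Bolt:** In the last top view the knob and the rod tip (past the keeper) are both within about 1 mm of where they belong when fully home.
- **Lid:** It lies level with the fixed half in both views.
- **Other things:** The egg ring looks unmoved in both views, and the molcajete, tejolote and jar look unmoved wherever they show in the close-ups. I did not look again at the spoon rest or the mug, but the arm never went near them.
- **Robot:** The arm is clear of everything and reads almost no force.
- **Disagreement:** At the final stop the finger had gone about 2 mm further than I worked out. That is within calibration error and finger give, and the images agree that the bolt is home.

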